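# Snap a spare drill battery into the empty storage bay

## Robot

A 6-joint arm with a two-finger parallel gripper is mounted at the origin on the work surface; the furniture and walls round the work are solid. World frame = base frame: x ahead of the robot, y to its left, z up, the work surface at z = 0. Lengths are in mm, angles in degrees, forces in N, time in s.
With the tool pointing down it reaches from about 300 to 850 mm from the base axis. Payload 4.2 kg.
Tool frame: the origin (TCP) lies on the centre line of the jaws, within the pads' length; the fingertips stand 11 mm ahead of it and the grasp point (between the pads) lies 8 mm behind it; z points along the fingers, y is the line along which they close (so a half turn about z gives the same grasp; the last joint's range is limited). The gripper opens to 91 mm and grips with 3 to 60 N. Pads are 32 mm wide; open, the fingers measure 118 mm over their backs; the gripper's body (76 mm by 178 mm) begins 60 mm behind the grasp point.
Start: joints at [-72.536, 18.312, 89.639, -0, 72.044, -1.146], TCP at [183.497, -544.95, 224.976] pointing down, gripper open.
Joint ranges: [-177.97, 177.97], [-48.28, 115.42], [12.27, 149.76], [-77.06, 257.06], [2.81, 150.46], [-146.56, 146.56]. Speed limits (degrees/s): [147.25, 147.25, 180, 180, 180, 180].

## Interface

Orientations are given as [roll, pitch, yaw] about the fixed x, y, z axes, in that order (R = Rz(yaw) Ry(pitch) Rx(roll)).
In Python, from workcell import env, grab_frame, camera_model, models gives the robot as it stands.
- The arm moves only by the shell command python3 -m crank 'ROWS' [FORCE]. ROWS is text: rows parted by semicolons, each of 7 numbers parted by spaces: the closure, from -1 (fully open) to 1 (shut), so that 0 is half open, then the shift along the tool's x, y, z in mm, then the turn, a rotation vector about the tool's x, y, z in degrees. A call has 1 to 10 rows; each row shifts and turns the commanded pose from where the row before left it, along the tool's axes as they then stand; what a row does not reach is not made up. A row lasts 1/8 s, in which the tool goes at most 62.5 mm and 10.7 degrees, less where a joint would pass 70% of its speed; a pose out of reach is approached as far as the arm can. A call is refused whole if a number of a shift passes 62.5 or a number of a turn 10.7, either way. A call with a gripper value outside its range is refused whole. The fingers move at their own pace and stop on an object; FORCE is the grip in N (left out, the last holds). Time passes only in rows, so rows that do not move let the fingers close. It gives the time, the measured TCP pose, the force, the opening and the grip force at its end, in the units of the state.
- env.state(): the state, without advancing time (a new reading comes with each control period).
- grab_frame(name): name is "scene" or "top"; returns the picture (420x560x3 uint8, blue, green, red); there is no depth.
- camera_model(name): a dict with "K" (3x3 intrinsics, pixels), "k1" (the pictures are not rectified: a ray, as slopes to the right and down, at radius r is drawn at 1 + k1 r^2 times it, then the intrinsics apply), "R" (3x3) and "t" (3): a world point X has camera coordinates R X + t. Camera axes: x right, y down, z forward; pixel columns grow to the right and rows downward; lengths in mm; the calibration is good to about 2 mm. A picture is of the moment at which its call begins. camera_model takes no time and is no camera call.
- env.job_done(): hands the job in; it is judged then, once.
Trained networks look in the newest picture that a camera, given by its name, has taken for a name from the list of things; names that differ only in an ending like _2 or _b are one class to them, and where a whole thing is asked for, a point or a joint stands for the part that bears it (a point fixed in the world has none). Each returns a list of dicts, best first, with "p" (0 to 1); they miss things now and then, are a little off and sometimes report something else, mostly with a low value. They report only what shows in the picture. A call takes as long as a camera call. They do not tell look-alikes from the thing itself.
- models.search_frame(name, camera): "point" ([x, y, z] in mm, in world coordinates, good to about 4 mm: the middle of the surface that is visible of it).
The state is a dict: "time_s": time; "qpos": joint angles; "qvel": joint speeds; "effort": joint torques, N m; "ee_pos": TCP position; "ee_rot": TCP orientation; "force": force on the tool from outside, world axes, zero at the start; "torque": the same for the moment, N m; "gripper_width": finger opening in mm; "gripper_force": force on a finger pad.
Only numpy, scipy, OpenCV 4.12 (cv2) and the standard library are available. Lean on these libraries where they do the work, as an engineer would, in place of code of your own. Each camera call takes 0.05 s, during which the arm holds its last target. There are 200 camera calls.

## Task

Pick up the loose spare battery pack lying on the worktop and load it into the empty one of the two battery docks: push it straight down between the two spring bolts, which it presses open, until it sits fully home on the bay floor and both bolts have snapped back over its shoulders. Either way round will do; let go when it is in.

Things in the scene. Friction and masses are not known exactly. Their poses are not given: they have to be found in the camera images.
- pack: Loose drill battery, lying flat: black block 62 (x) x 100 (y) x 36 mm with a ridge 40 x 70 x 12 mm on top (48 mm high in all), leaving a shoulder 15 mm long at each y end, 36 mm up. Origin: centre of its underside, z up, y along its length. 0.26-0.5 kg. Grip it across x. Its twin, fixed in the other dock, is not used.
- bay (a point): Floor centre of the empty dock's bay, 8 mm above the worktop; z up, y along the bay. Bay 68 x 106 mm: four corner guides (from 38 mm off the middle along y, 37 mm high with flared tops) and end walls 28 mm high. Long sides open for the middle 76 mm: fingers have room there down to the floor. Dock plate 92 x 188 mm, fixed; its bolt housings rise 70 mm above the bay floor.
- bolt_1 (a joint): Spring bolt over the bay's +y end, travel in m: 0 = out, 0.010 = fully pressed back. Its nose reaches 6 mm over the end of a seated pack: underside 39 mm, bevel 43 to 62 mm above the bay floor. A pack lowered between the bolts presses each back 6 mm (5 to 15 N of push in all); they spring out over its shoulders in its last 3 mm.
- bolt_2 (a joint): The same kind of bolt over the bay's -y end; the same values. (Beware for the wrist: a wall shelf hangs behind and to the left, beyond x = 0.55 between y = 0.2 and 0.45 m, from 0.3 m up.)
Things that resemble listed ones, but are neither listed nor needed, are in the scene too. What is shaped like the pack but orange is not meant.

How it is judged (in metres and radians):
On the way:
1. the pack, pushed or held by the fingers, presses both bolts open in the empty bay (value of joint each of bolt_1, bolt_2 above 0.003 m and horizontal distance between pack and bay below 0.015 m and contact force between the fingers and pack above 0.5 N), for 0.1 s.
At the end, for the whole second after the job is handed in: The loose pack rests in the empty bay: underside within 12 mm of the bay's centre sideways and within 5 mm of its floor in height, its length along the bay within 10 degrees, level within 6 degrees, ridge up, at rest, and both bolts have sprung back to within 2 mm of fully out, over its shoulders (horizontal distance between pack and bay below 0.012 m and z of pack in the frame of bay between -0.005 and 0.005 m and angle between the y axis of pack and the y axis of bay, either way round below 0.18 rad and angle between pack's own z axis and vertical below 0.1 rad and value of joint each of bolt_1, bolt_2 below 0.002 m and linear speed of pack below 0.02 m/s); the robot touches nothing.
It also fails if it takes over 48 s, if anything falls off the work surface, if the arm or the gripper's body presses on something with over 40 N, if the wrist force passes 120 N, or if a joint passes its speed limit or range.

## Working session

There is one attempt and no reset: what is moved stays moved. The work goes in short steps, Python scripts to look and compute and a shell command to move; the robot and the scene stay as the last step left them, time stands still between calls to the robot, and variables do not carry over. Pictures are saved under pics/ and viewed, at most 10 in all, crops included, and the job is handed in when it is done.

```bash
mkdir -p pics; python3 - <<'E'
from workcell import env, grab_frame, camera_model, models
import cv2
for c in("scene","top"):
    cv2.imwrite(f"pics/{c}0.png",grab_frame(c))
    for n in("pack","bay","bolt_1"):
        try: print(c,n,[( [round(v) for v in d["point"]],round(d["p"],2)) for d in models.search_frame(n,c)])
        except Exception as e: print(c,n,e)
    m=camera_model(c);print(m)
s=env.state();print(s)
E
```

```text
scene pack [([443, -290, 36], 0.93), ([152, -286, 38], 0.84)]
scene bay [([518, -63, 17], 0.59)]
scene bolt_1 [([570, -71, 69], 0.44), ([448, -76, 68], 0.4)]
{'K': array([[444.23945852,   0.        , 279.27575973],
       [  0.        , 444.23945852, 198.52875876],
       [  0.        ,   0.        ,   1.        ]]), 'k1': -0.004454409518577915, 'R': array([[-0.7057656 , -0.70843147, -0.00444624],
       [-0.48166967,  0.48444049, -0.73028196],
       [ 0.51950867, -0.51326626, -0.68313139]]), 't': array([187.7873769 , 259.64466677, 809.35362845])}
top pack [([164, -305, 35], 0.8), ([459, -303, 38], 0.68)]
top bay [([520, -79, 8], 0.66)]
top bolt_1 [([576, -75, 73], 0.67)]
{'K': array([[416.53223103,   0.        , 282.92118593],
       [  0.        , 416.53223103, 208.93979569],
       [  0.        ,   0.        ,   1.        ]]), 'k1': -0.12273005332010956, 'R': array([[-0.01645275, -0.99962533,  0.02187472],
       [-0.99808921,  0.01511642, -0.05991172],
       [ 0.0595586 , -0.02281864, -0.99796397]]), 't': array([-118.55386398,  367.51292191,  916.99460887])}
{'time_s': 0.4, 'qpos': array([-7.25351443e+01,  1.83180529e+01,  8.96496857e+01, -7.46885167e-04,
        7.20441218e+01, -1.14548047e+00]), 'qvel': array([ 0.04528833, -0.07111737, -0.06676729,  0.11353433, -0.05723118,
       -0.0165095 ]), 'effort': array([ 1.26682458e-03, -4.11889529e+01, -2.31914735e+01,  7.27003952e-02,
        3.98231170e-02, -3.32918341e-05]), 'ee_pos': array([ 183.4813972 , -544.87120863,  224.84166395]), 'ee_rot': array([-1.79988128e+02,  4.73215065e-04,  1.86105665e+01]), 'force': array([ 0.48514332,  0.14844636, -0.64572843]), 'torque': array([-0.01789892,  0.02718452, -0.04972485]), 'gripper_force': 0.0, 'gripper_width': 91.09784181404595}
```

View pics/scene0.png

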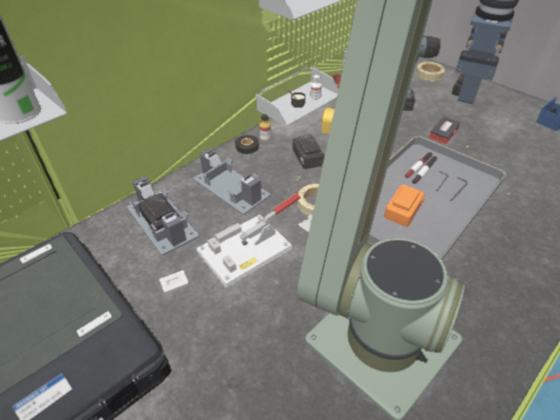

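View pics/top0.png

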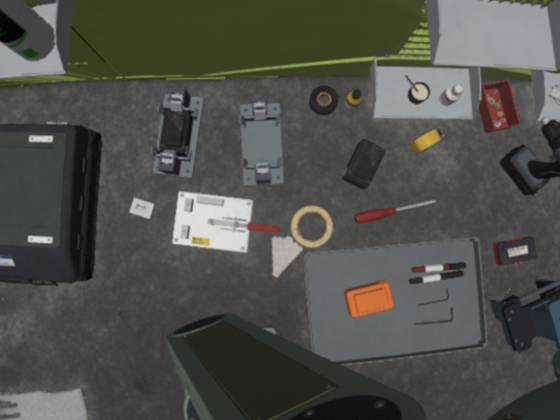

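The scene camera shows the black pack at (308,151) and the empty dock at (232,185). The top camera shows the black pack at (364,163), the orange decoy at (370,299), the empty dock at (262,142) and the occupied dock at (178,130). Next I make orthophotos to get precise poses.

```bash
cat > h.py <<'E'
import numpy as np,cv2
from workcell import camera_model
def proj(c,P):
    m=camera_model(c);X=np.asarray(P,float)@m["R"].T+m["t"];s=X[...,:2]/X[...,2:]
    s=s*(1+m["k1"]*(s**2).sum(-1,keepdims=True))
    return s*np.array([m["K"][0,0],m["K"][1,1]])+m["K"][:2,2]
def ortho(c,img,cx,cy,z,w,h,s):
    "image right=-y, down=-x, s px/mm; centre=(cx,cy); w,h px"
    u,v=np.meshgrid(np.arange(w),np.arange(h))
    P=np.stack([cx-(v-h/2)/s,cy-(u-w/2)/s,0*u+z],-1)
    q=proj(c,P).astype(np.float32)
    o=cv2.remap(img,q[...,0],q[...,1],cv2.INTER_CUBIC)
    o=cv2.convertScaleAbs(o,alpha=1.5,beta=25)
    for k in range(-10,11):
        x=round(cx/20)*20+k*20; y=round(cy/20)*20+k*20
        r=int(h/2+(cx-x)*s); col=int(w/2+(cy-y)*s)
        if 0<=r<h: cv2.line(o,(0,r),(8,r),(0,255,255),1);cv2.putText(o,str(x),(10,r+4),0,.35,(0,255,255),1)
        if 0<=col<w: cv2.line(o,(col,0),(col,8),(0,255,0),1);cv2.putText(o,str(y),(col-12,20),0,.35,(0,255,0),1)
    return o
E
python3 - <<'E'
from h import *
S=cv2.imread("pics/scene0.png");T=cv2.imread("pics/top0.png")
A=np.hstack([ortho("top",T,450,-297,36,400,300,2.2),ortho("scene",S,450,-297,36,400,300,2.2)])
B=np.hstack([ortho("top",T,520,-70,8,400,300,1.5),ortho("scene",S,520,-70,8,400,300,1.5)])
cv2.imwrite("pics/ortho.png",np.vstack([A,B]))
E
```

```text
(no output)
```

View pics/ortho.png

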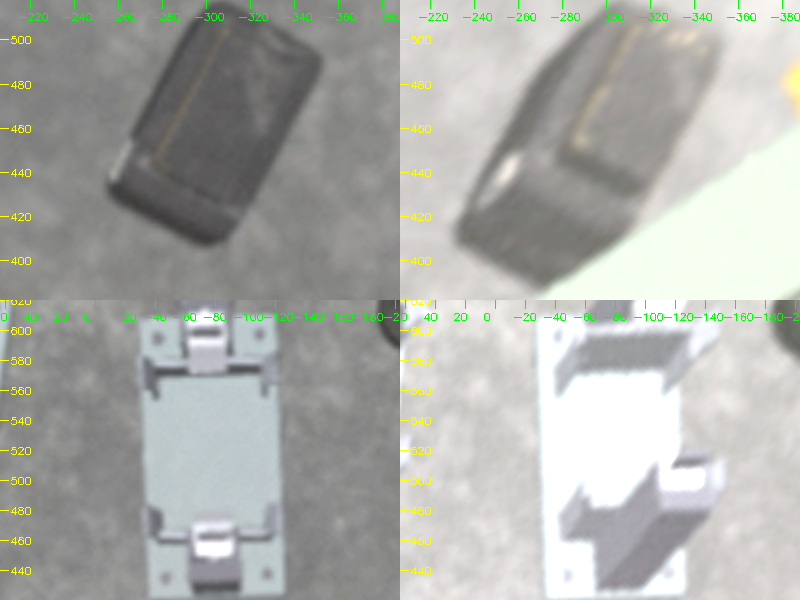

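The orthos show the pack with its long axis about 29° clockwise from +x, centred near (457,-300). The dock is centred near (516,-78) with its length about 2° off x. I refine both with an edge fit.

```bash
cat > fit.py <<'E'
from h import *
from scipy.optimize import differential_evolution as DE
def box(x,y,a,dx,dy,z0,z1):
    p=np.array([[i*dx/2,j*dy/2,z] for i in(-1,1) for j in(-1,1) for z in(z0,z1)],float)
    c,s=np.cos(a),np.sin(a); return np.c_[x+c*p[:,0]-s*p[:,1],y+s*p[:,0]+c*p[:,1],p[:,2]]
def hull(c,P,n=240):
    h=cv2.convexHull(proj(c,P).astype(np.float32))[:,0]; h=np.vstack([h,h[:1]])
    d=np.r_[0,np.cumsum(np.hypot(*np.diff(h,axis=0).T))]; t=np.linspace(0,d[-1],n,endpoint=False)
    q=np.c_[np.interp(t,d,h[:,0]),np.interp(t,d,h[:,1])]; e=np.roll(q,-1,0)-np.roll(q,1,0)
    return q,np.c_[e[:,1],-e[:,0]]/np.linalg.norm(e,axis=1)[:,None]
def grads(img):
    g=cv2.GaussianBlur(cv2.cvtColor(img,cv2.COLOR_BGR2GRAY).astype(np.float32),(0,0),.8)
    return cv2.Sobel(g,5,1,0),cv2.Sobel(g,5,0,1)
def score(c,G,P):
    q,n=hull(c,P); q=q.astype(np.float32)
    gx,gy=[cv2.remap(g,q[:,:1].copy(),q[:,1:].copy(),1)[:,0] for g in G]
    return np.clip(abs(gx*n[:,0]+gy*n[:,1]),0,80).mean()
def fit(cams,P,b):
    f=lambda v:-sum(score(c,G,P(*v)) for c,G in cams)
    r=DE(f,b,seed=1,tol=1e-6,maxiter=150); return r.x,r.fun
pack=lambda x,y,a,z=0:np.vstack([box(x,y,np.radians(a),62,100,z,z+36),box(x,y,np.radians(a),40,70,z+36,z+48)])
plate=lambda x,y,a:box(x,y,np.radians(a),92,188,0,8)
E
python3 - <<'E'
from fit import *
I={"scene":cv2.imread("pics/scene0.png"),"top":cv2.imread("pics/top0.png")}
G={c:grads(I[c]) for c in I}; V={c:I[c].copy() for c in I}
for nm,P,b in(("pack",pack,[(430,480),(-325,-275),(-140,-100)]),("plate",plate,[(490,540),(-100,-50),(-100,-75)])):
    for cs in(["top"],["scene"],["top","scene"]):
        x,f=fit([(c,G[c]) for c in cs],P,b);print(nm,cs,x.round(1),round(f,1))
    for c in I:
        q,_=hull(c,P(*x)); cv2.polylines(V[c],[np.int32(q*16)],True,(0,0,255),1,0,4)
A=[cv2.resize(V["scene"][120:245,170:340],(400,294)),cv2.resize(V["top"][80:220,220:410],(400,294))]
cv2.imwrite("pics/fit.png",np.hstack(A))
E
```

```text
Traceback (most recent call last):
  File "fit.py", line 20, in fit
    r=DE(f,b,seed=1,tol=1e-6,maxiter=150); return r.x,r.fun
  File "fit.py", line 19, in <lambda>
    f=lambda v:-sum(score(c,G,P(*v)) for c,G in cams)
                ~~~^^^^^^^^^^^^^^^^^^^^^^^^^^^^^^^^^^
  File "fit.py", line 19, in <genexpr>
    f=lambda v:-sum(score(c,G,P(*v)) for c,G in cams)
                    ~~~~~^^^^^^^^^^^
  File "fit.py", line 15, in score
    q,n=hull(c,P); q=q.astype(np.float32)
        ~~~~^^^^^
  File "fit.py", line 7, in hull
    h=cv2.convexHull(proj(c,P).astype(np.float32))[:,0]; h=np.vstack([h,h[:1]])
                     ~~~~^^^^^
  File "h.py", line 4, in proj
    m=camera_model(c);X=np.asarray(P,float)@m["R"].T+m["t"];s=X[...,:2]/X[...,2:]
ValueError: time passes only in moves, steps and waits
```

```bash
sed -i 's/^from workcell import camera_model/import functools,workcell\ncamera_model=functools.cache(workcell.camera_model)/' h.py
cat > run1.py <<'E'
from fit import *
I={"scene":cv2.imread("pics/scene0.png"),"top":cv2.imread("pics/top0.png")}
G={c:grads(I[c]) for c in I}; V={c:I[c].copy() for c in I}
for nm,P,b in(("pack",pack,[(430,480),(-325,-275),(-140,-100)]),("plate",plate,[(490,540),(-100,-50),(-100,-75)])):
    for cs in(["top"],["scene"],["top","scene"]):
        x,f=fit([(c,G[c]) for c in cs],P,b);print(nm,cs,x.round(1),round(f,1))
    for c in I:
        q,_=hull(c,P(*x)); cv2.polylines(V[c],[np.int32(q*16)],True,(0,0,255),1,0,4)
A=[cv2.resize(V["scene"][120:245,170:340],(400,294)),cv2.resize(V["top"][80:220,220:410],(400,294))]
cv2.imwrite("pics/fit.png",np.hstack(A))
E
timeout 300 python3 run1.py
```

```text
pack ['top'] [ 463.6 -305.9 -118.8] -66.3
pack ['scene'] [ 467.5 -307.1 -118.7] -72.7
pack ['top', 'scene'] [ 464.5 -305.8 -119.3] -136.3
plate ['top'] [517.4 -78.3 -88.1] -67.0
plate ['scene'] [520.5 -80.5 -88.1] -59.2
plate ['top', 'scene'] [519.4 -79.1 -88. ] -117.4
```

View pics/fit.png

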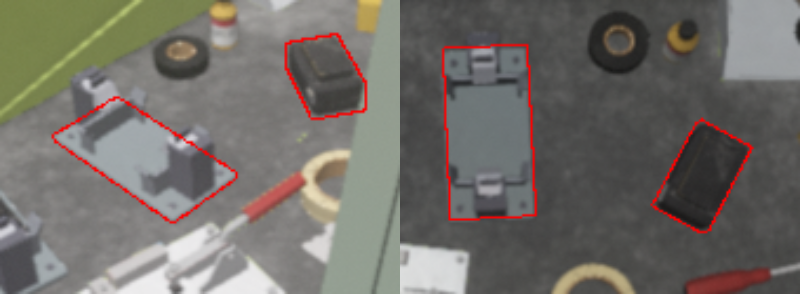

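The fit outlines match both pictures. The pack is at (465.5,-306.5) with its long axis at -29°, and the bay is at (519,-79) with its axis at +2°. Moving now.

```bash
cat > d.py <<'E'
import sys,numpy as np
from workcell import env
from scipy.spatial.transform import Rotation as R
s=env.state();x,y,z,yaw=map(float,sys.argv[1:5])
C=R.from_euler("xyz",s["ee_rot"],degrees=True);T=R.from_euler("xyz",[180,0,yaw],degrees=True)
d=np.array([x,y,z])-s["ee_pos"]
print("pos",s["ee_pos"].round(1),s["ee_rot"].round(1),"t",s["time_s"],"F",s["force"].round(1),"w",round(s["gripper_width"],1),round(s["gripper_force"],1))
print("tool shift now",C.inv().apply(d).round(1),"turn",(C.inv()*T).as_rotvec(degrees=True).round(1),"shift after turn",T.inv().apply(d).round(1))
E
python3 -m crank '-1 43 -17 10 0 0 0;-1 43 -17 10 0 0 0;-1 43 -17 10 0 0 0;-1 43 -17 10 0 0 0;-1 43 -17 10 0 0 0;-1 43 -17 10 0 0 0;-1 43 -17 10 0 0 0;-1 43 -17 10 0 0 0;-1 0 0 0 0 0 0' 30
python3 -m crank '-1 0 0 0 0 0 9.5;-1 0 0 0 0 0 9.5;-1 0 0 0 0 0 9.5;-1 0 0 0 0 0 9.5;-1 0 0 0 0 0 9.5;-1 0 0 0 0 0 0;-1 0 0 0 0 0 0'
python3 d.py 465.5 -306.5 15 -29
```

```text
time_s: 1.52
ee_pos: [467.7, -304.2, 144.1]
ee_rot: [-179.9, 0.0, 18.8]
force: [0.2, -0.6, -0.3]
gripper_width: 91.4
gripper_force: 0.0
time_s: 2.4
ee_pos: [465.8, -306.7, 145.1]
ee_rot: [180.0, -0.0, -28.8]
force: [-0.9, 0.4, 0.6]
gripper_width: 91.0
gripper_force: 0.0
pos [ 465.8 -306.7  145.1] [180.   -0.  -28.8] t 2.4 F [-0.9  0.4  0.6] w 91.0 0.0
tool shift now [-4.000e-01 -1.000e-01  1.301e+02] turn [ 0.  -0.   0.2] shift after turn [-3.000e-01 -1.000e-01  1.301e+02]
```

```bash
python3 -m crank '-1 0 0 30 0 0 0;-1 0 0 30 0 0 0;-1 0 0 30 0 0 0;-1 0 0 20 0 0 0;-1 0 0 12 0 0 0;-1 0 0 8 0 0 0;-1 0 0 0 0 0 0;-1 0 0 0 0 0 0' 45
python3 -m crank '1 0 0 0 0 0 0;1 0 0 0 0 0 0;1 0 0 0 0 0 0;1 0 0 0 0 0 0;1 0 0 0 0 0 0;1 0 0 0 0 0 0;1 0 0 0 0 0 0;1 0 0 0 0 0 0' 45
python3 d.py 465.5 -306.5 160 -29
```

```text
time_s: 3.4
ee_pos: [466.6, -306.6, 15.6]
ee_rot: [180.0, -0.1, -28.9]
force: [-0.1, -0.9, 0.1]
gripper_width: 91.4
gripper_force: 0.0
time_s: 4.4
ee_pos: [466.1, -306.4, 15.1]
ee_rot: [180.0, -0.0, -28.9]
force: [-0.4, -1.0, 3.7]
gripper_width: 61.6
gripper_force: 44.8
pos [ 466.1 -306.4   15.1] [180.   -0.  -28.9] t 4.4 F [-0.4 -1.   3.7] w 61.6 44.8
tool shift now [  -0.5    0.4 -144.9] turn [ 0.  -0.   0.1] shift after turn [  -0.5    0.4 -144.9]
```

```bash
python3 -m crank '1 0 0 -10 0 0 0;1 0 0 -30 0 0 0;1 0 0 -40 0 0 0;1 0 0 -40 0 0 0;1 0 0 -15 0 0 0;1 0 0 0 0 0 -7.7;1 0 0 0 0 0 -7.7;1 0 0 0 0 0 -7.7;1 0 0 0 0 0 -7.8;1 0 0 0 0 0 0'
python3 d.py 519 -79 150 2
```

```text
time_s: 5.65
ee_pos: [465.5, -305.7, 148.7]
ee_rot: [-179.9, 0.1, 1.9]
force: [0.2, 0.1, -2.9]
gripper_width: 61.6
gripper_force: 44.8
pos [ 465.5 -305.7  148.7] [-1.799e+02  1.000e-01  1.900e+00] t 5.65 F [ 0.2  0.1 -2.9] w 61.6 44.8
tool shift now [  61.1 -224.8   -1.1] turn [-0.1  0.1 -0.1] shift after turn [  61.4 -224.7   -1.3]
```

```bash
python3 -m crank '1 7.6 -28 0 0 0 0;1 7.6 -28 0 0 0 0;1 7.6 -28 0 0 0 0;1 7.6 -28 0 0 0 0;1 7.6 -28 0 0 0 0;1 7.6 -28 0 0 0 0;1 7.6 -28 0 0 0 0;1 8 -28 0 0 0 0;1 0 0 20 0 0 0;1 0 0 20 0 0 0'
python3 -m crank '1 0 0 0 0 0 0;1 0 0 0 0 0 0'
python3 d.py 519 -79 110 2
python3 - <<'E'
from h import *
from workcell import grab_frame
I={c:grab_frame(c) for c in("scene","top")}
for c in I: cv2.imwrite(f"pics/{c}1.png",I[c])
A=[cv2.resize(I["scene"][100:260,140:353],(800,600),interpolation=2)]
cv2.imwrite("pics/held.png",A[0])
E
```

```text
time_s: 6.9
ee_pos: [519.2, -79.7, 109.0]
ee_rot: [-180.0, 0.0, 1.9]
force: [-0.1, -0.1, -3.0]
gripper_width: 61.5
gripper_force: 44.8
time_s: 7.15
ee_pos: [519.8, -80.4, 110.3]
ee_rot: [180.0, -0.0, 1.9]
force: [0.0, 0.4, -2.4]
gripper_width: 61.2
gripper_force: 44.8
pos [519.8 -80.4 110.3] [180.   -0.    1.9] t 7.15 F [ 0.   0.4 -2.4] w 61.2 44.8
tool shift now [-0.7 -1.4  0.3] turn [ 0.  -0.  -0.1] shift after turn [-0.7 -1.4  0.3]
```

View pics/held.png

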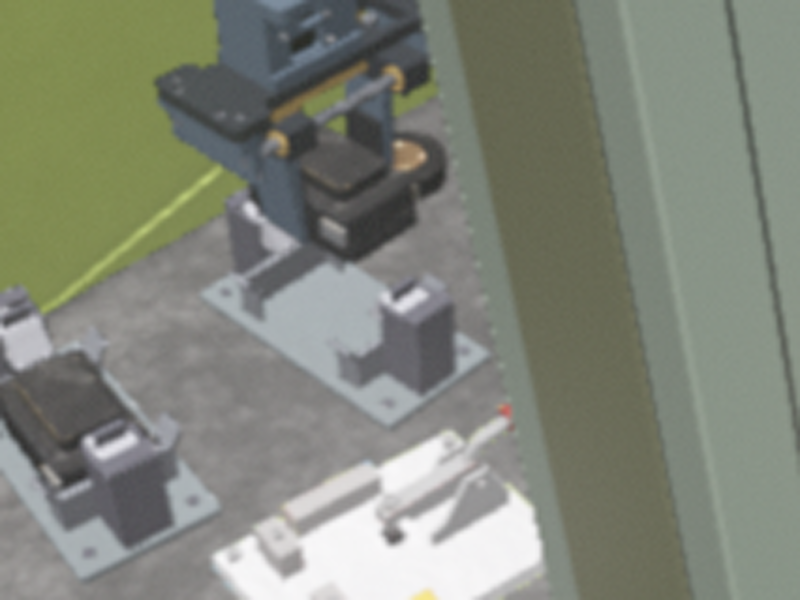

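View pics/top1.png

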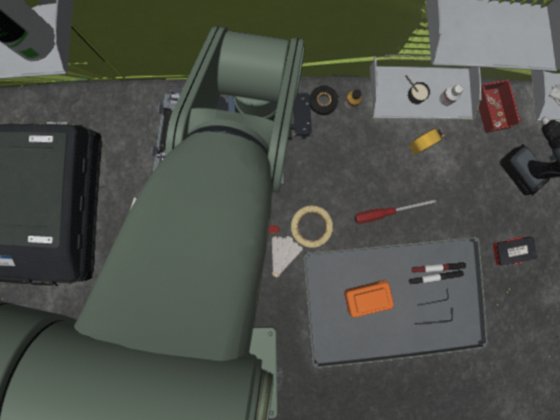

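The scene view shows the pack level in the jaws, its near lower corner at about (350,255) in the crop, over the empty dock. The top view is blocked by the arm. I fit the held pack in the scene view to compare with the dock in the same camera.

```bash
timeout 200 python3 - <<'E'
from fit import *
G=grads(cv2.imread("pics/scene1.png")); z=110.3-15.1; V=cv2.imread("pics/scene1.png")
P=lambda x,y:box(x,y,np.radians(-88),62,100,z,z+36)
# visible edges: bottom of near (-x) end and of -y side, vertical near corner, near-end top edge
a=np.radians(-88);c,s=np.cos(a),np.sin(a)
def pts(x,y):
    L=[]
    for (A,B) in (((31,-50,0),(-31,-50,0)),((-31,-50,0),(-31,50,0)),((31,-50,0),(31,-50,36)),((-31,-50,0),(-31,-50,36)),((31,-50,36),(-31,-50,36))):
        L.append(np.linspace(A,B,60)[6:-6])
    p=np.array(L);return np.stack([x+c*p[...,0]-s*p[...,1],y+s*p[...,0]+c*p[...,1],z+p[...,2]],-1)
for x in(0,):
    def f(v):
        t=0
        for e in pts(*v):
            q=proj("scene",e).astype(np.float32);d=q[-1]-q[0];n=np.array([d[1],-d[0]])/np.hypot(*d)
            g=[cv2.remap(k,q[:,:1].copy(),q[:,1:].copy(),1)[:,0] for k in G]
            t-=np.clip(abs(g[0]*n[0]+g[1]*n[1]),0,80).mean()
        return t
    r=DE(f,[(505,535),(-95,-65)],seed=1);print(r.x.round(1),r.fun)
for e in pts(*r.x): cv2.polylines(V,[np.int32(proj("scene",e)*16)],False,(0,0,255),1,0,4)
cv2.imwrite("pics/hf.png",cv2.resize(V[120:180,210:270],(600,600),interpolation=2))
E
```

```text
[521.4 -82.5] -325.966064453125
```

View pics/hf.png

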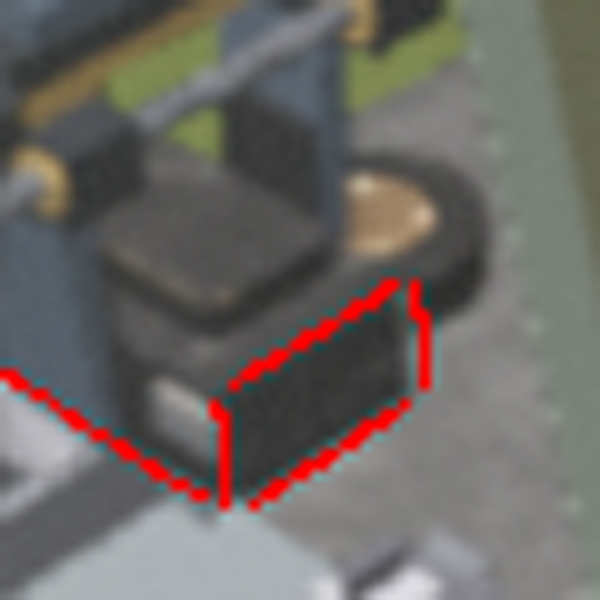

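The held pack sits (+0.9,-2.0) mm off the dock centre in the same camera. I correct for that and lower in stages, watching the force.

```bash
python3 -m crank '1 -0.8 -1.9 10 0 0 0;1 0 0 10 0 0 0;1 0 0 5 0 0 0;1 0 0 5 0 0 0;1 0 0 5 0 0 0;1 0 0 5 0 0 0;1 0 0 0 0 0 0'
python3 d.py 518.9 -78.4 23 2
```

```text
time_s: 8.12
ee_pos: [519.3, -78.6, 70.5]
ee_rot: [180.0, -0.1, 2.0]
force: [-0.5, -0.8, 3.2]
gripper_width: 61.7
gripper_force: 44.8
pos [519.3 -78.6  70.5] [ 1.8e+02 -1.0e-01  2.0e+00] t 8.125 F [-0.5 -0.8  3.2] w 61.7 44.8
tool shift now [-0.5 -0.3 47.5] turn [ 0.  -0.1  0. ] shift after turn [-0.4 -0.3 47.5]
```

```bash
python3 -m crank '1 0 0 4 0 0 0;1 0 0 4 0 0 0;1 0 0 4 0 0 0;1 0 0 4 0 0 0;1 0 0 4 0 0 0;1 0 0 4 0 0 0;1 0 0 0 0 0 0'
python3 d.py 518.9 -78.4 23 2
```

```text
time_s: 9.0
ee_pos: [518.0, -78.4, 45.1]
ee_rot: [-180.0, 0.1, 2.0]
force: [-0.1, -0.9, -4.2]
gripper_width: 61.9
gripper_force: 44.9
pos [518.  -78.4  45.1] [-1.8e+02  1.0e-01  2.0e+00] t 9.0 F [-0.1 -0.9 -4.2] w 61.9 44.9
tool shift now [ 0.9  0.  22.1] turn [-0.   0.1  0. ] shift after turn [ 0.9  0.  22.1]
```

```bash
python3 -m crank '1 0 0 4 0 0 0;1 0 0 4 0 0 0;1 0 0 4 0 0 0;1 0 0 4 0 0 0;1 0 0 3 0 0 0;1 0 0 2 0 0 0;1 0 0 1 0 0 0;1 0 0 0 0 0 0;1 0 0 0 0 0 0'
python3 d.py 518.9 -78.4 23 2
```

```text
time_s: 10.12
ee_pos: [518.6, -78.4, 23.9]
ee_rot: [180.0, -0.0, 2.0]
force: [0.7, -0.8, -2.3]
gripper_width: 61.6
gripper_force: 44.9
pos [518.6 -78.4  23.9] [180.  -0.   2.] t 10.125 F [ 0.7 -0.8 -2.3] w 61.6 44.9
tool shift now [ 0.3 -0.   0.9] turn [ 0. -0.  0.] shift after turn [ 0.3 -0.   0.9]
```

Not yet on the floor (no upward force), so I lower 1 mm at a time.

```bash
python3 -m crank '1 0 0 1 0 0 0;1 0 0 0.5 0 0 0;1 0 0 0 0 0 0;1 0 0 0 0 0 0'
python3 -m crank '1 0 0 0.5 0 0 0;1 0 0 0.5 0 0 0;1 0 0 0 0 0 0;1 0 0 0 0 0 0'
python3 d.py 518.9 -78.4 23 2
```

```text
time_s: 10.62
ee_pos: [518.8, -78.5, 23.1]
ee_rot: [180.0, -0.0, 2.0]
force: [-1.5, 0.8, 6.0]
gripper_width: 61.5
gripper_force: 44.9
time_s: 11.12
ee_pos: [518.9, -78.5, 23.1]
ee_rot: [180.0, -0.1, 2.0]
force: [-2.0, 0.9, 13.4]
gripper_width: 62.0
gripper_force: 44.9
pos [518.9 -78.5  23.1] [ 1.8e+02 -1.0e-01  2.0e+00] t 11.125 F [-2.   0.9 13.4] w 62.0 44.9
tool shift now [ 0.  -0.1  0.1] turn [ 0.  -0.1  0. ] shift after turn [ 0.  -0.1  0.1]
```

It's seated on the floor (13 N reaction, z = 23.1 as predicted). Releasing and retreating.

```bash
python3 -m crank '-0.8 0 0 -0.5 0 0 0;-0.8 0 0 0 0 0 0;-0.8 0 0 0 0 0 0;-0.8 0 0 0 0 0 0;-0.8 0 0 0 0 0 0;-0.8 0 0 0 0 0 0'
python3 -m crank '-0.8 0 0 -10 0 0 0;-0.8 0 0 -20 0 0 0;-0.8 0 0 -30 0 0 0;-0.8 0 0 -40 0 0 0;-0.8 0 0 -40 0 0 0;-0.8 0 50 0 0 0 0;-0.8 0 50 0 0 0 0;-0.8 0 50 0 0 0 0;-0.8 0 50 0 0 0 0;-0.8 0 50 0 0 0 0'
python3 -m crank '-0.8 0 0 0 0 0 0;-0.8 0 0 0 0 0 0'
python3 - <<'E'
from h import *
from workcell import grab_frame
I={c:grab_frame(c) for c in("scene","top")}
for c in I: cv2.imwrite(f"pics/{c}2.png",I[c])
cv2.imwrite("pics/end.png",np.hstack([cv2.resize(I["scene"][140:260,120:280],(400,300),interpolation=2),cv2.resize(I["top"][75:195,140:300],(400,300),interpolation=2)]))
E
```

```text
time_s: 11.88
ee_pos: [518.5, -78.4, 21.9]
ee_rot: [180.0, 0.0, 2.0]
force: [-0.6, -0.1, -0.8]
gripper_width: 81.7
gripper_force: 0.0
time_s: 13.12
ee_pos: [527.2, -329.9, 162.8]
ee_rot: [180.0, -0.1, 2.0]
force: [-0.1, 0.9, -0.1]
gripper_width: 81.5
gripper_force: 0.0
time_s: 13.38
ee_pos: [527.0, -327.6, 162.1]
ee_rot: [-180.0, 0.0, 2.0]
force: [0.2, 0.3, 0.5]
gripper_width: 82.1
gripper_force: 0.0
```

View pics/end.png

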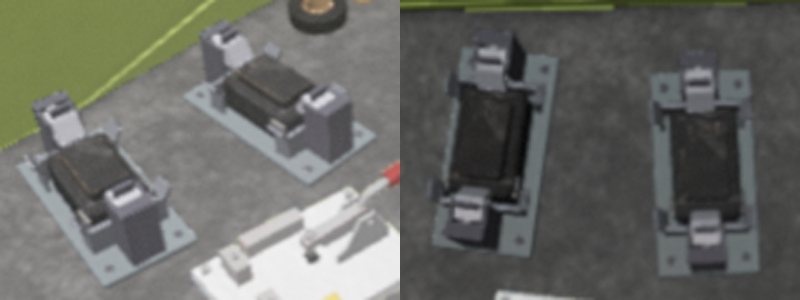

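The pack lies in the dock ((700,165) in the right half), looking just like its twin, with both bolts out over its ends. Handing in.

```bash
python3 -c "
from workcell import env
print(env.job_done())"
```

```text
the job is handed in; nothing more can be done
None
```

The spare pack is in the empty dock, seated on the bay floor with both bolts out over its shoulders in the last pictures; the gripper is clear, and I handed the job in at about 13.5 s (no verdict was returned).

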